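# Teach an engine controller its pedal and travel inputs

## Robot

A 6-joint arm with a two-finger parallel gripper is mounted at the origin on the work surface. World frame = base frame: x ahead of the robot, y to its left, z up, the work surface at z = 0. Lengths are in mm, angles in rad, forces in N, time in s.
With the tool pointing down it reaches from about 250 to 775 mm from the base axis. Payload 4 kg.
Tool frame: the origin (TCP) lies between the finger pads; the fingertips stand 8 mm ahead of it and the grasp point (between the pads) lies 11 mm behind it (robot.nose_length is the z of the fingertips in the tool frame, in mm); z points along the fingers, y is the direction in which the jaws open and shut (so a half turn about z gives the same grasp; the last joint's range is limited). The gripper opens to 85 mm and grips with 20 to 120 N. Pads are 22 mm wide; open, the fingers measure 114 mm over their backs; the gripper's body (76 mm by 85 mm) begins 54 mm behind the grasp point. The pads swing forward as they close: fully open they stand 13 mm farther back than shut.
Start: joints at [-1.263, 0.087, 1.371, -0, 1.684, -0.103], TCP at [219.637, -504.258, 239.341] pointing down, gripper open.
Joint ranges: [-3.1, 3.1], [-0.76, 2.03], [0.27, 2.55], [-1.08, 4.22], [0.17, 2.65], [-2.57, 2.57]. Speed limits (rad/s): [2.79, 2.79, 3.14, 3.14, 3.14, 3.14].

## Interface

Orientations are given as a 3x3 rotation matrix whose columns are the frame's x, y, z axes.
In Python, from station import status, read_camera, get_calibration, robot gives the robot as it stands.
- The arm moves only by the tool step_arm, never from a script. Its argument "motion" is text: rows parted by semicolons, each of 7 numbers parted by spaces: the turn, a rotation vector about the tool's x, y, z in degrees, then the shift along the tool's x, y, z in mm, then the gripper's target within -1 to 1 (shut at 1, half-way at 0, fully open at -1). In form: rx ry rz tx ty tz grip; .... A call has 1 to 5 rows; each row shifts and turns the commanded pose from where the row before left it, along the tool's axes as they then stand; what a row does not reach is not made up. A row lasts 1/8 s, in which the tool goes at most 62.5 mm and 10.7 degrees, less where a joint would pass 70% of its speed; a pose out of reach is approached as far as the arm can. A call is refused whole if a number of a shift passes 62.5 or a number of a turn 10.7, either way. A call with a gripper value outside its range is refused whole. The fingers move at their own pace and stop on an object; "grip_force" is the grip in N (left out, the last holds). Time passes only in rows, so rows that do not move let the fingers close. It gives the time, the measured TCP pose, the force and the opening at its end, in the units of the state.
- status.read_state(): the state, without advancing time (a new reading comes with each control period).
- read_camera(name): name is "scene" or "top" or "wrist"; returns (picture, depth): 384x512x3 uint8, blue, green, red; 384x512 float32, mm along the optical axis (not along the pixel's ray), 0 where there is no reading.
- get_calibration(name): a dict with "fx", "fy", "cx", "cy" (pixels), "origin" and "attitude" of the camera in the world. Camera axes: x right, y down, z forward; pixel columns grow to the right and rows downward; lengths in mm; the calibration is good to about 2 mm. A picture is of the moment at which its call begins: read the wrist's pose just before it. get_calibration takes no time and is no camera call; for the wrist camera it gives the pose at the moment of the call.
- robot.sign_off(): hands the job in, once; it reports no verdict.
The state is a dict: "clock": time; "joint_pos": joint angles; "joint_velocities": joint speeds; "effort": joint torques, N m; "position": TCP position; "eef_rot": TCP orientation; "contact_force": force on the tool from outside, world axes, zero at the start; "ft_torque": the same for the moment, N m; "grip_width": opening from 0.0 (shut) to 1.0 (fully open).
Only numpy, scipy, OpenCV 4.12 (cv2) and the standard library are available. Lean on these libraries where they do the work, as an engineer would, in place of code of your own. Each camera call takes 0.05 s, during which the arm holds its last target. There are 200 camera calls.

## Task

Teach the engine controller its two inputs: press the accelerator pedal right down to its stop, keep it there for about a second, and let it come all the way back up. Then draw the sprung slide of the travel gauge out by its pull bar until the pointer stands in the gap of the black index clip, not past the clip, keep it there for about two seconds, and ease the slide back home without letting it snap. Leave the other things on the bench where they lie.

Things in the scene. Friction and masses are not known exactly. Their poses are not given: they have to be found in the camera images.
- gauge: Travel gauge fixed to the bench: aluminium base 205 x 100 mm, grey channel, dark spring housing (62 mm high, the tallest part), ruled ledge along its +y side. Origin on the bench below the pull bar's middle at home; the base reaches from 65 to 270 mm toward its +x. The slide is drawn along its own -x, roughly toward the robot, over bare bench. Left or right of the robot; place and yaw vary.
- pull_bar (a point): Middle of the slide's steel pull bar: level, 10 mm round, 80 mm long along the gauge's y, axis 45 mm above the bench. 10 mm side arms join it to a yoke (52 mm high), leaving an opening behind the bar (toward the gauge's +x) 50 mm long, 70 mm wide, bare bench below: shut fingers fit in from above to hook the bar. The gauge's front block (62 mm high) starts 67 mm behind the bar at home.
- pointer (a point): Pointer: dark needle 4 mm wide carried by the slide, lying across the ruled ledge 52 mm above the bench; this point is over the middle of the ledge. It stays 170 mm behind the pull bar (toward the gauge's +x) and moves with it one to one.
- index_clip: Black U-shaped clip fixed on the ruled ledge, 32 mm long along the travel: two 8 mm jaws with a 16 mm gap between them, just under the pointer's path. Origin in the middle of the gap, 38 mm above the bench; axes parallel to the gauge's. Set at a different place each time, 35 to 70 mm from the home pointer in the pull direction (-x).
- slide (a joint): How far the slide is drawn out, m: 0 home, 0.095 at its end stop. A spring pulls it home with 3 N at home, plus 1.1 N for every 10 mm.
- pedal_base: Accelerator pedal unit fixed to the bench: black base 210 x 90 x 10 mm. Origin on the bench below the press point with the pedal up; the hinge is 84 mm from it toward the base's +x, 30 mm above the bench, along its y; the raised free end points to its -x. It stands on the robot's other side from the gauge; place and yaw vary.
- pedal_pad (a point): Press point on the upper face of the pedal (black plate 60 mm wide, 142 mm long, 8 mm thick, sloping 40 degrees up from the hinge when released), 110 mm from the hinge, 32 mm short of the free end. About 105 mm above the bench with the pedal up, about 63 mm at the stop.
- pedal (a joint): Pedal angle, rad: 0 fully up, 0.42 down at its stop. It is sprung: about 4 N at the press point starts it, about 10 N brings it to the stop, and it rises by itself when released.
- controller: Bystander, loose: engine controller: open aluminium tray 135 x 170 x 34 mm with a green circuit board on top and a black connector 22 mm wide along its -x edge. Origin at the centre of its underside.
- mouse: Bystander, loose: black computer mouse, 105 x 60 x 34 mm. Origin at the centre of its underside.
- screwdriver: Bystander, loose: screwdriver, 180 mm long, lying along its own x.
- parts_tray: Bystander, loose: low grey three-compartment tray, 90 x 130 x 25 mm. Origin at the centre of its underside.
- flux_jar: Bystander, loose: white jar with black cap, 54 mm across, 50 mm tall. Origin at the centre of its underside.
- wrench: Bystander, loose: spanner, 150 mm long, lying along its own x.

How it is judged:
By the outcome, as a careful person would: the job done as asked, in the order asked, and still so for the second after the job is handed in, with the robot touching nothing.
It also fails if it takes over 58 s, if anything falls off the work surface, if the arm or the gripper's body presses on something with over 40 N, if the wrist force passes 120 N, or if a joint passes its speed limit or range.

## Working session

There is one attempt and no reset: what is moved stays moved. The work goes in short steps, Python scripts to look and compute and a tool call to move; the robot and the scene stay as the last step left them, time stands still between calls to the robot, and variables do not carry over. Pictures are saved under pics/ and viewed, about 8 in all and at most 12, crops included, and the job is handed in when it is done.

Besides the shell and the picture viewer there is one more tool, called after ">>>" by a JSON object that holds its "fn" and its "kwargs". step_arm: Moves the arm, as the interface text tells. Its arguments: {"type":"object","properties":{"motion":{"type":"string"},"grip_force":{"type":"number"}},"required":["motion"]}

```bash
mkdir -p pics; ls
python3 - <<'E'
from station import status, read_camera, get_calibration, robot
import cv2, numpy as np
for n in ("top","scene"):
    p,d=read_camera(n); c=get_calibration(n)
    cv2.imwrite(f"pics/{n}0.png",p); np.save(f"pics/{n}0.npy",d)
    print(n,c)
s=status.read_state(); print(s)
E
```

```text
pics
top {'fx': 375.9736330421631, 'fy': 375.9736330421631, 'cx': 261.22466939375926, 'cy': 197.97636776157904, 'origin': array([ 311.01105968,    9.61237653, 1125.16935416]), 'attitude': array([[-0.06477388, -0.97678176,  0.20421005],
       [-0.99788335,  0.06222093, -0.01890461],
       [ 0.00575954, -0.20500234, -0.97874454]])}
scene {'fx': 389.1577558688309, 'fy': 389.1577558688309, 'cx': 256.36847796740165, 'cy': 196.72923918683017, 'origin': array([1241.23408938,  154.19968342,  746.02746311]), 'attitude': array([[-0.20120714,  0.66043758, -0.72342096],
       [ 0.97934896,  0.12071741, -0.16218177],
       [-0.01978143, -0.74111369, -0.67108806]])}
{'clock': 0.1, 'joint_pos': array([-1.26307764e+00,  8.79187152e-02,  1.37214463e+00,  3.70680027e-05,
        1.68362409e+00, -1.03070343e-01]), 'joint_velocities': array([-8.72235125e-05, -1.96065137e-03, -4.31845658e-03, -9.86809434e-04,
       -7.11848142e-04,  5.18326141e-04]), 'effort': array([ 2.82499670e-03, -3.53014612e+01, -3.14219677e+01, -1.30391909e-04,
        7.91513070e-03, -7.59999210e-06]), 'position': array([ 219.51801568, -503.80440295,  238.21455427]), 'eef_rot': array([[ 9.16804448e-01,  3.99336005e-01, -5.99375656e-04],
       [ 3.99336375e-01, -9.16802285e-01,  2.00753741e-03],
       [ 2.52172997e-04, -2.07987173e-03, -9.99997805e-01]]), 'contact_force': array([-0.55361065,  0.08319325, -0.44985122]), 'ft_torque': array([-0.01958277, -0.05446615,  0.02654973]), 'grip_width': 1.0005259358591507}
```

View pics/top0.png

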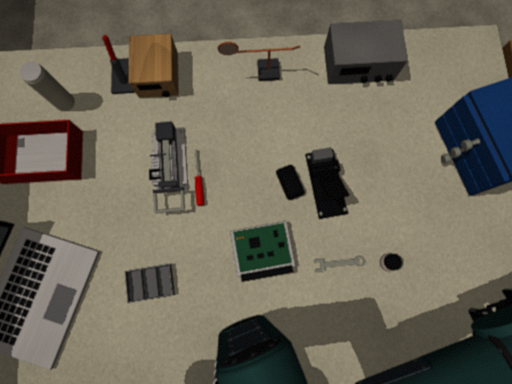

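View pics/scene0.png

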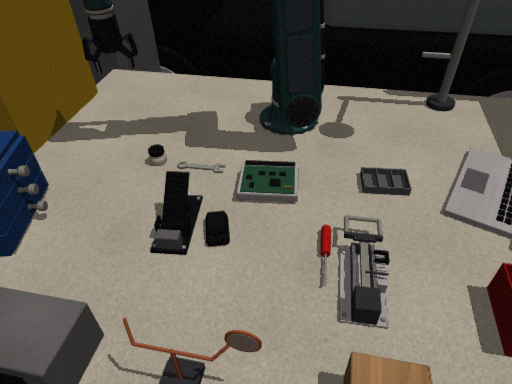

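The top view shows the gauge at about (170,170) with its pull bar at (172,211). The pedal runs from its hinge at (322,155) to its free end at (332,213). The controller, mouse, screwdriver, wrench, jar and tray lie around them. Next I'll enlarge both units.

```bash
cat > h.py <<'E'
import numpy as np, cv2
from station import get_calibration
def ray(c,u,v):
    d=c["attitude"]@np.array([(u-c["cx"])/c["fx"],(v-c["cy"])/c["fy"],1.]); return c["origin"],d
def onplane(c,u,v,z):
    o,d=ray(c,u,v); return o+d*(z-o[2])/d[2]
def cloud(c,d):
    v,u=np.mgrid[:d.shape[0],:d.shape[1]]
    p=np.stack([(u-c["cx"])/c["fx"]*d,(v-c["cy"])/c["fy"]*d,d],-1)@c["attitude"].T+c["origin"]
    p[d<=0]=np.nan; return p
E
python3 - <<'E'
import cv2,numpy as np
from h import *
t=cv2.imread("pics/top0.png"); s=cv2.imread("pics/scene0.png")
a=cv2.resize(t[115:220,140:215],None,fx=5,fy=5,interpolation=cv2.INTER_CUBIC)
b=cv2.resize(t[140:225,295:355],None,fx=6.176,fy=6.176,interpolation=cv2.INTER_CUBIC)[:525]
cv2.imwrite("pics/crop1.png",np.hstack([a,b]))
c=get_calibration("top"); P=cloud(c,np.load("pics/top0.npy"))
for r in range(118,218,4): print(r,[int(z) if z==z else -9 for z in P[r,144:212:3,2]])
E
```

```text
118 [-2, 2, 1, 1, -2, -1, 0, 0, -3, 2, 0, 2, 3, 0, 2, 0, 0, 0, -2, 1, -6, -3, 2]
122 [-1, 0, 0, 0, 63, 61, 62, 64, 61, 59, 0, 2, -1, 0, 0, 1, 0, 0, -1, -1, 0, -1, 0]
126 [-2, 0, 0, 0, 60, 61, 63, 64, 63, 58, 36, 1, 0, 1, -1, -3, 0, 0, 3, 5, 2, 1, -1]
130 [0, 1, 0, 10, 59, 60, 59, 63, 62, 58, 37, 10, 14, 6, 0, 2, -1, 0, 1, -1, 0, 1, -2]
134 [0, -3, 0, 6, 59, 63, 63, 62, 62, 61, 43, 9, 5, 5, 0, -2, -1, -1, 2, 1, 0, 1, 0]
138 [0, 0, 6, 7, 59, 62, 62, 60, 57, 54, 45, 9, 7, 7, 0, -1, 1, 0, -3, 1, 0, 1, 0]
142 [0, 4, -1, 7, 11, 33, 27, 48, 51, 23, 38, 6, 8, 8, 3, -7, -1, -4, 0, 0, 0, 0, 1]
146 [1, -3, 0, 5, 10, 38, 16, 49, 49, 7, 36, 8, 7, 6, 0, 0, 2, -1, 2, 0, -1, 0, 3]
150 [3, -2, 0, 3, 39, 36, 21, 51, 50, 6, 39, 7, 8, 9, -2, 0, 1, 11, 1, 0, -1, 2, 0]
154 [0, 0, 55, 54, 53, 53, 52, 50, 46, 7, 36, 14, 10, 7, 1, 1, -1, 2, 0, -1, -3, -2, -2]
158 [-4, 0, 2, 38, 38, 39, 24, 48, 50, 8, 36, 18, 9, 6, -2, 0, 0, 0, 0, -1, 0, 0, 1]
162 [0, -4, 0, 35, 36, 38, 29, 52, 52, 4, 35, 20, 9, 11, 2, 1, -2, -2, -3, 2, -1, 3, -2]
166 [2, 2, 0, 39, 34, 38, 31, 49, 50, 10, 36, 29, 6, 5, 8, 3, 1, -2, 14, 1, 2, 
[... 357 characters left out ...]
0, 1, -1]
186 [1, 3, 0, 0, 5, 60, 62, 59, 60, 49, 28, 26, 52, 49, 9, -3, -2, 19, 26, 24, -4, 0, 2]
190 [-3, 0, 0, 53, 50, 51, 51, 49, 51, 52, 46, 43, 46, 47, 1, 1, -1, 14, 23, 22, 2, 0, 0]
194 [-2, -3, -4, -1, 47, -3, -3, -1, -2, 0, 0, 0, 0, 45, 0, -1, 0, 0, 27, 26, 0, 0, -1]
198 [0, 2, 0, -2, 47, -1, -2, -3, -4, 0, -1, 2, 0, 45, 0, -2, -1, -2, 20, 26, 15, 2, 0]
202 [3, 0, 1, 0, 46, 0, -3, 0, 3, -2, 2, -3, 0, 49, -2, -2, -2, 0, 22, 22, 18, 0, 2]
206 [-1, -1, 0, 2, 49, 2, -1, -3, 0, -1, -1, 1, 4, 54, 0, 0, 0, 4, 1, 0, 1, 0, 3]
210 [1, 2, 2, 3, 49, 48, 53, 50, 51, 50, 45, 48, 0, 2, 1, -1, 3, -1, -5, -1, 1, -2, -4]
214 [0, 0, 0, 2, 2, 0, 1, 0, -2, 4, 0, -1, 0, -3, 0, 0, -1, 0, 4, -1, -9, -1, 0]
```

View pics/crop1.png

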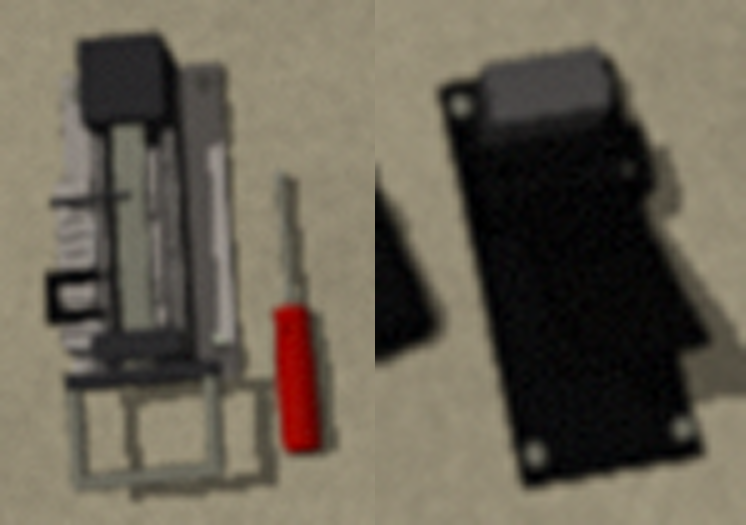

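The crop shows the pull bar at the bottom of the frame (rows about 209–212), the needle at row 155 and the clip with its gap at row 174. On the pedal, the base screws and the plate's overhang are clear. I'll take the geometry from depth.

Run:
```python
import cv2,numpy as np
from h import *
np.set_printoptions(precision=1,suppress=True)
c=get_calibration("top"); P=cloud(c,np.load("pics/top0.npy")); D=np.load("pics/top0.npy")
t=cv2.imread("pics/top0.png")
v,u=np.mgrid[:384,:512]
def pts(z0,z1,u0,u1,v0,v1):
    m=(P[...,2]>z0)&(P[...,2]<z1)&(u>=u0)&(u<u1)&(v>=v0)&(v<v1); return m
# gauge yaw: housing+rod; bar
m=pts(38,60,150,196,206,214)
uv=np.c_[u[m],v[m]]
q=np.array([onplane(c,a,b,48) for a,b in uv]); r=cv2.minAreaRect(q[:,:2].astype(np.float32)); print("bar",r)
# opening frame: arms and yoke
m=pts(38,60,150,196,186,216); q=np.array([onplane(c,a,b,48) for a,b in np.c_[u[m],v[m]]]); print("frame",cv2.minAreaRect(q[:,:2].astype(np.float32)))
# needle & clip: dark pixels on left
g=t.max(2)
for nm,(u0,u1,v0,v1),z in (("needle",(149,158,150,160),52),("clip",(147,161,166,183),45)):
    m=(g<60)&(u>=u0)&(u<u1)&(v>=v0)&(v<v1)&(P[...,2]>30); q=np.array([onplane(c,a,b,z) for a,b in np.c_[u[m],v[m]]])
    print(nm,m.sum(),q.mean(0),cv2.minAreaRect(q[:,:2].astype(np.float32)))
# gauge base: 10mm plate corners -> axis of rod (z ~50)
m=pts(45,58,163,174,142,178); q=P[m]; vx,vy,x0,y0=cv2.fitLine(q[:,:2].astype(np.float32),2,0,.01,.01).ravel(); print("rod",vx,vy,x0,y0,np.degrees(np.arctan2(vy,vx)))
# pedal
for r in range(146,222,4): print(r,[int(z) if z==z else -9 for z in P[r,300:362:3,2]])
s=cv2.resize(cv2.imread("pics/scene0.png")[160:265,130:250],None,fx=6,fy=6,interpolation=cv2.INTER_CUBIC)
cv2.imwrite("pics/crop2.png",np.hstack([np.clip(s.astype(float)*1.8,0,255).astype(np.uint8)])[:600])
```

```text
bar ((520.1693725585938, 258.56195068359375), (87.54034423828125, 17.698116302490234), 86.34783935546875)
frame ((552.3253173828125, 258.04815673828125), (76.0937271118164, 90.86638641357422), 2.1723761558532715)
needle 5 [685.8 296.6  52. ] ((685.7625732421875, 296.6134948730469), (11.911227226257324, 4.70280647277832e-05), 86.39549255371094)
clip 77 [629.4 302.   45. ] ((625.353515625, 300.455078125), (32.6434211730957, 43.234893798828125), 89.44056701660156)
rod 0.9992867 0.03776269 669.9955 263.14868 2.1641574
146 [6, -6, 4, -3, 2, -1, -1, 0, 1, -1, 0, -1, 0, 1, -5, 1, 1, -1, 0, -1, 0]
150 [2, 1, -4, 0, 46, 49, 47, 50, 48, 48, 53, 10, 2, 1, 0, 0, 2, -1, 1, 1, -2]
154 [4, 0, 9, 8, 35, 49, 53, 50, 49, 50, 46, 9, -3, -1, 0, -1, -2, -1, 0, 0, -2]
158 [0, 1, 8, -9, 22, 49, 48, 50, 47, 40, 35, 10, 0, 0, 2, 2, 0, -1, 1, 3, 0]
162 [-1, 0, 2, 10, 10, 18, 10, 11, 10, 13, 12, 11, 47, 51, 0, 0, 2, 0, -1, 0, 0]
166 [-2, 0, 0, 8, 48, 7, 34, 35, 43, 34, 38, 39, 34, 53, -4, 1, -1, 1, -2, -3, -2]
170 [-2, -2, -1, 9, 44, 36, 39, 40, 41, 45, 48, 47, 48, 53, -6, 0, -2, 0, -2, 1, -2]
174 [0, 8, 0, 4,
[... 256 characters left out ...]
, 97, 92, 95, 95, 101, 103, 103, -2, 0, 3, 2, 0]
190 [33, 32, 0, 0, -2, 13, 10, 11, 96, 105, 107, 111, 112, 114, 112, 110, -2, -3, 0, 1, 0]
194 [15, 10, 0, -3, -1, 4, 10, 7, 30, 118, 120, 124, 120, 121, 122, 124, 125, 3, -1, -3, 0]
198 [0, -1, -2, -5, 1, 12, 12, 9, 25, 31, 119, 119, 18, 15, 8, -1, 0, -2, 2, 0, -1]
202 [1, 1, -1, -3, -3, 0, 8, 8, 9, 11, 10, 13, 10, 11, 10, 11, 2, 1, -1, 2, 0]
206 [4, -1, 2, -2, -2, -1, 6, 10, 12, 9, 8, 13, 5, 9, 8, 7, -2, 1, 2, -1, 0]
210 [1, 0, 0, -2, -1, -2, 10, 9, 11, 8, 8, 10, 9, 8, 6, 13, 2, -3, 0, 0, 0]
214 [2, -1, 0, 0, 2, 0, 10, 14, 8, 10, 10, 6, 9, 10, 7, 0, -3, -1, -9, 1, 1]
218 [1, 0, 1, -1, 0, -2, -1, 7, 0, -1, 1, -4, -3, -2, 0, 0, 0, 1, 2, 3, -2]
```

View pics/crop2.png

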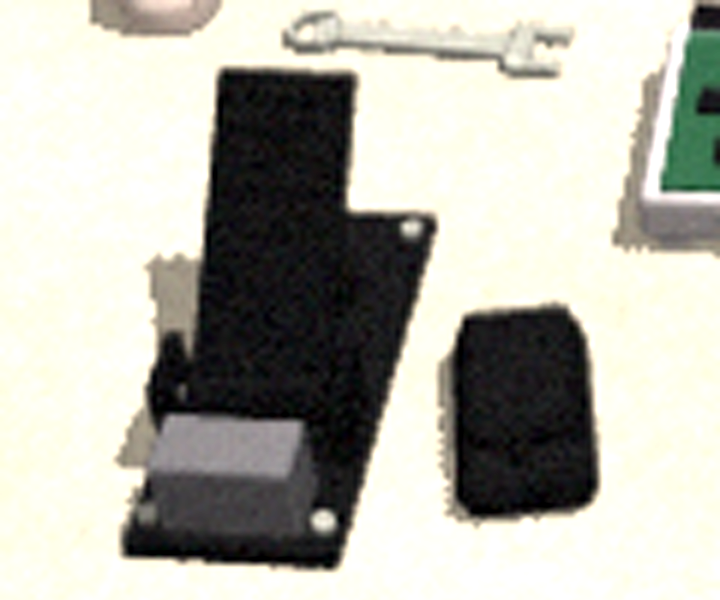

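The scene crop shows the plate sloping up toward the robot from the grey hinge block, with the press point clear of everything. Next I'll fit the plate.

Run:
```python
import cv2,numpy as np
from h import *
np.set_printoptions(precision=3,suppress=True)
c=get_calibration("top"); P=cloud(c,np.load("pics/top0.npy")); v,u=np.mgrid[:384,:512]
m=(P[...,2]>56)&(P[...,2]<130)&(u>=312)&(u<355)&(v>=170)&(v<202); m=cv2.erode(m.astype(np.uint8),np.ones((3,3)))>0
q=P[m]; A=np.c_[q[:,:2],np.ones(len(q))]; a,b,k=np.linalg.lstsq(A,q[:,2],rcond=None)[0]
print("slope",np.degrees(np.arctan(np.hypot(a,b))),"yaw downhill",np.degrees(np.arctan2(-b,-a)),len(q))
full=P[(P[...,2]>56)&(P[...,2]<130)&(u>=312)&(u<358)&(v>=170)&(v<202)]
# edges of plate
ux=-np.array([a,b])/np.hypot(a,b); uy=np.array([-ux[1],ux[0]])
for z in (70,85,105,115):
    s=full[abs(full[:,2]-z)<6][:,:2]; e=s@uy; n=s@ux; print(z,len(s),e.min(),e.max(),np.median(n), 'mid',np.median(n)*ux+(e.min()+e.max())/2*uy)
z=105;  # line on plane at z=105, mid lateral
mu=np.median(q@np.r_[uy,0]); n=((z-k)-0)/(a*ux[0]+b*ux[1])-mu*(a*uy[0]+b*uy[1])/(a*ux[0]+b*ux[1]); print("press",n*ux+mu*uy)
# base rectangle
t=cv2.imread("pics/top0.png").max(2)
mb=((P[...,2]>5)&(P[...,2]<15)|False)&(t<70)&(u>=302)&(u<352)&(v>=146)&(v<222)
qb=P[mb][:,:2]; qb=np.vstack([qb]); r=cv2.minAreaRect(qb.astype(np.float32)); print(r, cv2.boxPoints(r))
# rest: obstacles nearby jar
```

```text
slope 40.394160061142905 yaw downhill 6.476115027857975 414
70 80 -306.10643559083127 -247.94060049045416 550.0815056009849 mid [ 577.817 -213.213]
85 78 -306.2128388238782 -247.6171713229692 532.719093770107 mid [ 560.553 -215.063]
105 90 -306.4643977250413 -247.25409477895633 510.02199441307994 mid [ 537.994 -217.568]
115 108 -306.6799474705708 -247.25409477895633 497.3691323008867 mid [ 525.434 -219.102]
press [ 537.631 -216.644]
((576.6907958984375, -197.96661376953125), (207.24514770507812, 122.59803009033203), 6.176602363586426) [[ 467.074 -148.173]
 [ 480.265 -270.059]
 [ 686.307 -247.761]
 [ 673.116 -125.874]]
```

>>> {"fn": "step_arm", "kwargs": {"motion": "0 0 8.6 0 0 0 1; 0 0 8.6 0 0 0 1; 0 0 0 36 -25 0 1; 0 0 0 36 -25 0 1; 0 0 0 36 -25 0 1", "grip_force": 60}}

```text
clock: 0.72
position: [319.3, -416.7, 238.6]
eef_rot: [[0.994, 0.11, -0.0], [0.11, -0.994, 0.001], [-0.0, -0.001, -1.0]]
contact_force: [0.1, 0.3, -0.3]
grip_width: 0.0
```

>>> {"fn": "step_arm", "kwargs": {"motion": "0 0 0 36 -25 0 1; 0 0 0 36 -25 0 1; 0 0 0 36 -25 0 1; 0 0 0 36 -25 0 1; 0 0 0 36 -25 0 1"}}

```text
clock: 1.35
position: [484.6, -272.5, 238.7]
eef_rot: [[0.994, 0.11, -0.001], [0.11, -0.994, 0.0], [-0.001, -0.001, -1.0]]
contact_force: [-0.2, -0.3, 0.8]
grip_width: 0.002
```

>>> {"fn": "step_arm", "kwargs": {"motion": "0 0 0 36 -25 0 1; 0 0 0 36 -25 0 1; 0 0 0 0 0 35 1; 0 0 0 0 0 35 1; 0 0 0 0 0 0 1"}}

```text
clock: 1.98
position: [547.7, -214.8, 164.8]
eef_rot: [[0.994, 0.111, -0.008], [0.111, -0.994, 0.004], [-0.008, -0.005, -1.0]]
contact_force: [0.1, -0.6, -0.1]
grip_width: -0.002
```

>>> {"fn": "step_arm", "kwargs": {"motion": "0 0 0 0 0 20 1; 0 0 0 0 0 20 1; 0 0 0 0 0 8 1; 0 0 0 0 0 0 1; 0 0 0 0 0 0 1"}}

```text
clock: 2.6
position: [550.5, -216.5, 122.9]
eef_rot: [[0.994, 0.11, 0.002], [0.11, -0.994, -0.001], [0.002, 0.001, -1.0]]
contact_force: [0.1, -0.1, 0.9]
grip_width: 0.004
```

Run:
```python
from station import status, read_camera
import cv2
print(status.read_state()["contact_force"],status.read_state()["position"])
p,_=read_camera("wrist"); q,_=read_camera("scene")
import numpy as np
cv2.imwrite("pics/w1.png",np.hstack([cv2.resize(p,(400,300)),cv2.resize(q[130:280,110:310],(400,300))]))
```

```text
[ 0.1213602  -0.08914952  0.89293161] [ 550.52323918 -216.47909785  122.86136284]
```

View pics/w1.png

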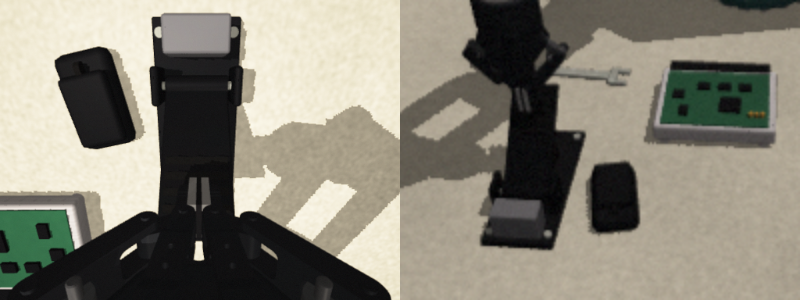

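View 5 shows the shut fingers centred over the plate, about 10 mm above it. Now I'll press along the plate's arc.

>>> {"fn": "step_arm", "kwargs": {"motion": "0 0 0 0 0 10 1; 0 0 0 -7 0 9 1; 0 0 0 -6 0 10 1; 0 0 0 -5 0 10 1; 0 0 0 0 0 0 1"}}

```text
clock: 3.32
position: [531.9, -218.4, 83.0]
eef_rot: [[0.994, 0.11, 0.001], [0.11, -0.994, -0.001], [0.001, 0.001, -1.0]]
contact_force: [-1.0, -0.3, 9.1]
grip_width: -0.001
```

>>> {"fn": "step_arm", "kwargs": {"motion": "0 0 0 -4 0 9 1; 0 0 0 0 0 3 1; 0 0 0 0 0 0 1"}}

```text
clock: 3.7
position: [527.8, -219.1, 72.0]
eef_rot: [[0.994, 0.11, 0.001], [0.11, -0.994, -0.001], [0.001, 0.002, -1.0]]
contact_force: [-2.6, 0.7, 10.1]
grip_width: -0.002
```

>>> {"fn": "step_arm", "kwargs": {"motion": "0 0 0 0 0 2 1; 0 0 0 0 0 0 1"}}

```text
clock: 3.95
position: [527.7, -219.2, 70.3]
eef_rot: [[0.994, 0.11, 0.001], [0.11, -0.994, -0.002], [0.001, 0.002, -1.0]]
contact_force: [-3.2, 0.3, 10.5]
grip_width: 0.002
```

>>> {"fn": "step_arm", "kwargs": {"motion": "0 0 0 0 0 2 1; 0 0 0 0 0 0 1"}}

```text
clock: 4.2
position: [527.8, -219.2, 69.8]
eef_rot: [[0.994, 0.11, 0.001], [0.11, -0.994, -0.002], [0.001, 0.002, -1.0]]
contact_force: [-5.4, 1.0, 16.2]
grip_width: -0.003
```

The force jumped while the motion stalled, so the pedal is at its stop. I'll add a little and hold for a second.

>>> {"fn": "step_arm", "kwargs": {"motion": "0 0 0 0 0 2 1; 0 0 0 0 0 0 1; 0 0 0 0 0 0 1; 0 0 0 0 0 0 1; 0 0 0 0 0 0 1"}}

```text
clock: 4.82
position: [528.6, -219.4, 69.4]
eef_rot: [[0.994, 0.11, 0.004], [0.11, -0.994, -0.003], [0.003, 0.003, -1.0]]
contact_force: [-5.5, 2.1, 20.1]
grip_width: -0.001
```

>>> {"fn": "step_arm", "kwargs": {"motion": "0 0 0 0 0 0 1; 0 0 0 0 0 0 1; 0 0 0 0 0 0 1; 0 0 0 0 0 0 1"}}

```text
clock: 5.32
position: [528.7, -219.4, 69.4]
eef_rot: [[0.994, 0.11, 0.004], [0.11, -0.994, -0.003], [0.003, 0.003, -1.0]]
contact_force: [-6.0, 1.8, 21.4]
grip_width: -0.003
```

>>> {"fn": "step_arm", "kwargs": {"motion": "0 0 0 0 0 -8 1; 0 0 0 4 0 -10 1; 0 0 0 5 0 -10 1; 0 0 0 6 0 -10 1; 0 0 0 7 0 -10 1"}}

```text
clock: 5.95
position: [549.7, -216.0, 112.5]
eef_rot: [[0.994, 0.11, -0.0], [0.11, -0.994, -0.0], [-0.0, -0.0, -1.0]]
contact_force: [0.2, -0.3, -0.3]
grip_width: -0.004
```

>>> {"fn": "step_arm", "kwargs": {"motion": "0 0 0 0 0 -20 1; 0 0 0 0 0 -40 1; 0 0 0 0 0 -40 1; 0 0 0 0 0 0 1"}}

```text
clock: 6.45
position: [550.5, -216.8, 215.9]
eef_rot: [[0.994, 0.11, 0.004], [0.11, -0.994, -0.003], [0.004, 0.003, -1.0]]
contact_force: [0.1, -0.5, -0.1]
grip_width: -0.003
```

Run:
```python
from station import status, read_camera
from h import *
p,d=read_camera("scene"); a=cv2.imread("pics/scene0.png"); cv2.imwrite("pics/s2.png",np.hstack([cv2.resize(x[150:260,130:250],(400,366)) for x in (a,p)]))
s=status.read_state(); print(s["position"],s["contact_force"])
```

```text
[ 549.61779516 -216.31278002  213.1724646 ] [-0.05102299 -0.4819337   0.26745771]
```

View pics/s2.png

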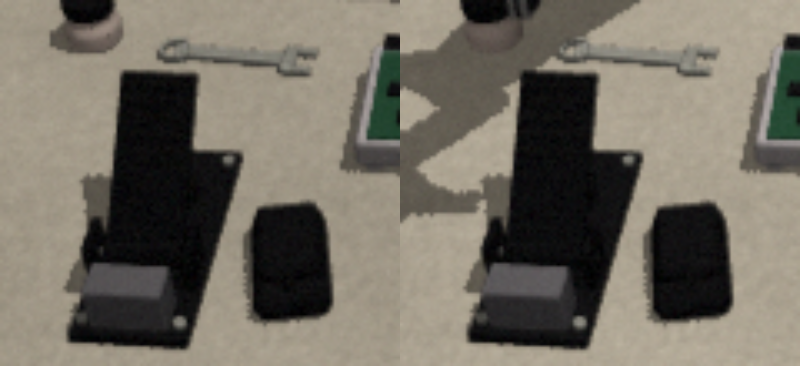

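The pedal looks identical before and after, so it is fully up again. I'll move to the gauge and look at it with the wrist camera.

>>> {"fn": "step_arm", "kwargs": {"motion": "0 0 4.1 0 0 0 1; 0 0 0 -3 -43 0 1; 0 0 0 -3 -43 0 1; 0 0 0 -3 -43 0 1; 0 0 0 -3 -43 0 1"}}

```text
clock: 7.12
position: [529.2, -43.3, 209.2]
eef_rot: [[0.999, 0.038, -0.006], [0.038, -0.999, 0.001], [-0.006, -0.001, -1.0]]
contact_force: [0.6, -0.1, 0.5]
grip_width: -0.001
```

>>> {"fn": "step_arm", "kwargs": {"motion": "0 0 0 -3 -43 0 1; 0 0 0 -3 -43 0 1; 0 0 0 -3 -43 0 1; 0 0 0 -3 -43 0 1; 0 0 0 -3 -43 0 1"}}

```text
clock: 7.75
position: [505.9, 170.4, 209.3]
eef_rot: [[0.999, 0.039, -0.006], [0.039, -0.999, -0.002], [-0.006, 0.002, -1.0]]
contact_force: [0.6, 0.4, -0.3]
grip_width: -0.001
```

>>> {"fn": "step_arm", "kwargs": {"motion": "0 0 0 -3 -43 0 1; 0 0 0 -3 -43 0 1; 0 0 0 0 0 0 1; 0 0 0 0 0 0 1; 0 0 0 0 0 0 1"}}

```text
clock: 8.38
position: [498.3, 254.0, 211.4]
eef_rot: [[0.999, 0.037, -0.002], [0.037, -0.999, -0.001], [-0.002, 0.001, -1.0]]
contact_force: [-0.1, -0.1, -0.4]
grip_width: -0.001
```

Run:
```python
from station import status, read_camera
from h import *
c=get_calibration("wrist"); p,d=read_camera("wrist"); cv2.imwrite("pics/w2.png",p); np.save("pics/w2.npy",d); np.save("pics/w2c.npy",c,allow_pickle=True)
s=status.read_state(); print(s["position"],c["origin"])
```

```text
[498.43087099 254.05042021 211.73380627] [576.79576925 256.88530761 345.56894376]
```

View pics/w2.png

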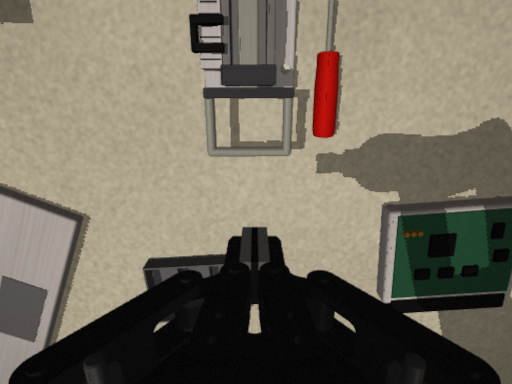

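View 7 shows the bar at row 152 (columns 208–292), the yoke at row 92 and the clip at rows 13–52 with its gap near row 33. The screwdriver lies well to the right.

Run:
```python
from h import *
np.set_printoptions(precision=1,suppress=True)
c=np.load("pics/w2c.npy",allow_pickle=True).item(); p=cv2.imread("pics/w2.png"); P=cloud(c,np.load("pics/w2.npy")); v,u=np.mgrid[:384,:512]
m=(P[...,2]>33)&(v>140)&(v<165)&(u>200)&(u<300)
n=m[:,225:275].sum(1); print({r:int(k) for r,k in enumerate(n) if k})
rows=v[m&(u>=225)&(u<275)]; cols=u[m&(v>147)&(v<157)]
print("bar",onplane(c,(cols.min()+cols.max())/2,rows.mean(),48),cols.min(),cols.max())
m=(P[...,2]>33)&(v>80)&(v<140)&(u>225)&(u<275); print("yoke near edge",onplane(c,250,v[m].max()+.5,52), "opening z",np.nanmedian(P[110:135,225:275,2]))
g=p.max(2); m=(g<60)&(v>3)&(v<60)&(u>185)&(u<222); r=cv2.minAreaRect(np.array([onplane(c,a,b,44)[:2] for a,b in np.c_[u[m],v[m]]],np.float32)); print("clip",r,P[m][:,2].mean())
k=m[:,200:215].sum(1); print({i:int(x) for i,x in enumerate(k) if x})
```

```text
{147: 50, 148: 50, 149: 49, 150: 49, 151: 49, 152: 49, 153: 50, 154: 50, 155: 50}
bar [518.6 259.   48. ] 208 291
yoke near edge [573.  260.2  52. ] opening z -0.37838530543851334
clip ((629.67138671875, 304.13385009765625), (32.5339241027832, 29.771146774291992), 1.8690145015716553) 45.643763086641975
{14: 15, 15: 15, 16: 15, 17: 15, 18: 15, 19: 15, 20: 15, 21: 15, 22: 15, 23: 15, 24: 15, 25: 14, 36: 1, 37: 2, 43: 15, 44: 15, 45: 15, 46: 15, 47: 15, 48: 15, 49: 15, 50: 15, 51: 15, 52: 15}
```

>>> {"fn": "step_arm", "kwargs": {"motion": "0 0 0 25 -2 0 1; 0 0 0 25 -2 0 1; 0 0 0 0 0 50 1; 0 0 0 0 0 50 1; 0 0 0 0 0 0 1"}}

```text
clock: 9.05
position: [545.0, 259.0, 106.7]
eef_rot: [[0.999, 0.038, -0.011], [0.038, -0.999, -0.004], [-0.011, 0.004, -1.0]]
contact_force: [-0.1, 0.2, -0.7]
grip_width: 0.001
```

>>> {"fn": "step_arm", "kwargs": {"motion": "0 0 0 0 0 15 1; 0 0 0 0 0 10 1; 0 0 0 0 0 0 1; 0 0 0 0 0 0 1"}}

```text
clock: 9.55
position: [548.8, 261.5, 88.4]
eef_rot: [[0.999, 0.039, 0.002], [0.039, -0.999, 0.001], [0.002, -0.0, -1.0]]
contact_force: [-0.4, 0.1, 0.2]
grip_width: 0.004
```

Position is right (548.8, 261). I'll descend into the opening.

>>> {"fn": "step_arm", "kwargs": {"motion": "0 0 0 0 0 15 1; 0 0 0 0 0 15 1; 0 0 0 0 0 15 1; 0 0 0 0 0 13 1; 0 0 0 0 0 0 1"}}

```text
clock: 10.18
position: [546.9, 260.7, 27.1]
eef_rot: [[0.999, 0.039, -0.004], [0.039, -0.999, -0.001], [-0.004, 0.001, -1.0]]
contact_force: [-0.3, -0.4, 0.2]
grip_width: -0.002
```

>>> {"fn": "step_arm", "kwargs": {"motion": "0 0 0 -5 0 0 1; 0 0 0 -5 0 0 1; 0 0 0 -2 0 0 1; 0 0 0 -2 0 0 1; 0 0 0 0 0 0 1"}}

```text
clock: 10.8
position: [534.3, 260.8, 29.6]
eef_rot: [[0.999, 0.039, 0.001], [0.039, -0.999, 0.0], [0.001, -0.0, -1.0]]
contact_force: [0.3, -1.0, 0.0]
grip_width: -0.001
```

>>> {"fn": "step_arm", "kwargs": {"motion": "0 0 0 -2 0 0 1; 0 0 0 -2 0 0 1; 0 0 0 0 0 0 1"}}

```text
clock: 11.18
position: [530.8, 260.6, 29.6]
eef_rot: [[0.999, 0.039, 0.001], [0.039, -0.999, 0.0], [0.001, -0.0, -1.0]]
contact_force: [2.9, 0.3, 0.5]
grip_width: -0.001
```

Contact reads 2.9 N, which is the preload. I'll draw most of the way, about 50 mm, then measure.

>>> {"fn": "step_arm", "kwargs": {"motion": "0 0 0 -3 0 0 1; 0 0 0 -5 0 0 1; 0 0 0 -5 0 0 1; 0 0 0 -5 0 0 1; 0 0 0 -5 0 0 1"}}

```text
clock: 11.8
position: [507.7, 259.7, 29.6]
eef_rot: [[0.999, 0.039, 0.002], [0.039, -0.999, 0.0], [0.002, -0.0, -1.0]]
contact_force: [6.9, 1.0, -1.0]
grip_width: -0.001
```

>>> {"fn": "step_arm", "kwargs": {"motion": "0 0 0 -5 0 0 1; 0 0 0 -5 0 0 1; 0 0 0 -5 0 0 1; 0 0 0 -5 0 0 1; 0 0 0 -3 0 0 1"}}

```text
clock: 12.42
position: [485.6, 258.8, 29.7]
eef_rot: [[0.999, 0.039, 0.004], [0.039, -0.999, 0.0], [0.004, -0.0, -1.0]]
contact_force: [9.6, 0.4, -1.8]
grip_width: 0.001
```

>>> {"fn": "step_arm", "kwargs": {"motion": "0 0 0 0 0 0 1; 0 0 0 0 0 0 1"}}

```text
clock: 12.68
position: [485.6, 258.8, 29.7]
eef_rot: [[0.999, 0.039, 0.004], [0.039, -0.999, 0.0], [0.004, -0.0, -1.0]]
contact_force: [7.6, 1.6, -1.9]
grip_width: -0.004
```

Run:
```python
from station import status, read_camera
from h import *
s=status.read_state(); print(s["position"],s["contact_force"])
c=get_calibration("wrist"); p,d=read_camera("wrist"); t,_=read_camera("top"); np.save("pics/w3.npy",d); np.save("pics/w3c.npy",c,allow_pickle=True); cv2.imwrite("pics/w3raw.png",p); cv2.imwrite("pics/t3.png",t)
cv2.imwrite("pics/w3.png",np.hstack([p,cv2.resize(t[120:216,140:204],(256,384),interpolation=cv2.INTER_CUBIC)]))
```

```text
[485.62300285 258.81299777  29.71359312] [ 7.55305004  1.57775335 -1.89727337]
```

View pics/w3.png

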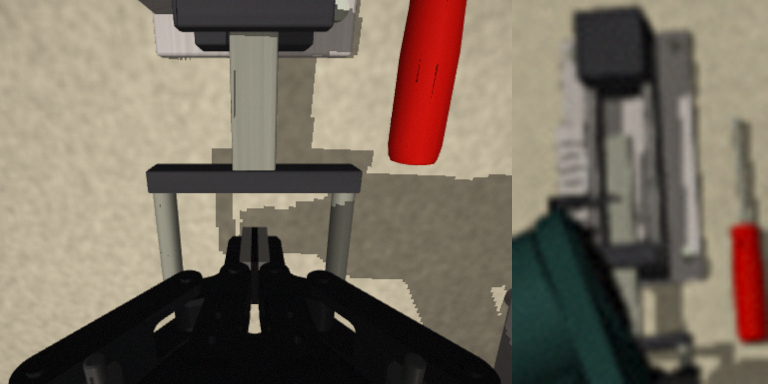

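View 8 shows the hooked slide with the yoke drawn out. The arm hides the clip in the top view, so I'll use the scene camera and the wrist yoke edge to get the travel.

Run:
```python
from station import read_camera
from h import *
np.set_printoptions(precision=1,suppress=True)
c=np.load("pics/w3c.npy",allow_pickle=True).item(); P=cloud(c,np.load("pics/w3.npy")); v,u=np.mgrid[:384,:512]
m=(P[...,2]>33)&(v>150)&(v<215)&(u>245)&(u<251)
r=[]
for col in range(190,225):
    k=np.where(P[165:215,col,2]>33)[0]; r.append(165+k.max()+.5)
print("yoke edge",onplane(c,207,np.median(r),52),np.median(r))
s,_=read_camera("scene"); cv2.imwrite("pics/s3full.png",s); a=cv2.imread("pics/scene0.png")
f=lambda x:cv2.resize(x[235:325,335:395],(400,600),interpolation=cv2.INTER_CUBIC)
cv2.imwrite("pics/s3.png",np.hstack([f(a),f(s)]))
```

```text
yoke edge [523.8 279.8  52. ] 192.5
```

View pics/s3.png

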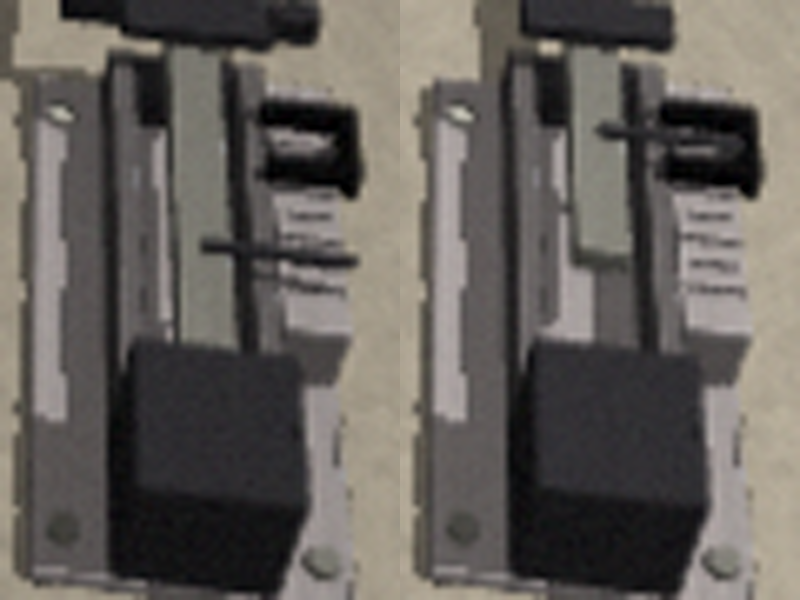

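Run:
```python
from h import *
np.set_printoptions(precision=1,suppress=True)
c=get_calibration("scene"); ax=np.array([.9993,.0378]); o=np.array([518.6,259.])
A=lambda X,Y,z:(onplane(c,335+(X+.5)/6.667-.5,235+(Y+.5)/6.667-.5,z)[:2]-o)@ax
print("needle home",A(310,254,52),"now",A(305,137,52))
a=cv2.imread("pics/s3.png").max(2)
for X in (295,305,315): print(X,[int(x) for x in a[90:210:4,X]])
for X in (660+20,700,710): print(X,[int(x) for x in a[90:210:4,X]])
for z in (44,46): print("clip edges Y 99,126,152,188:",[round(A(305,y,z),1) for y in (99,126,158,190)])
```

```text
needle home 167.76951860797126 now 118.32160769116942
295 [150, 141, 105, 65, 27, 8, 3, 5, 10, 21, 53, 112, 144, 128, 123, 108, 71, 36, 20, 9, 8, 9, 17, 29, 45, 73, 120, 153, 152, 158]
305 [157, 167, 140, 87, 36, 11, 12, 10, 4, 7, 38, 108, 147, 129, 126, 115, 83, 44, 21, 11, 12, 6, 6, 12, 45, 89, 117, 141, 150, 160]
315 [153, 162, 137, 90, 45, 18, 13, 9, 5, 0, 24, 96, 153, 154, 133, 95, 67, 39, 25, 15, 14, 11, 7, 4, 52, 105, 110, 121, 140, 158]
680 [168, 150, 105, 59, 25, 13, 13, 7, 1, 35, 73, 68, 49, 33, 66, 97, 72, 33, 13, 6, 10, 0, 18, 56, 71, 88, 137, 172, 170, 167]
700 [165, 169, 135, 80, 35, 16, 10, 8, 8, 20, 36, 45, 43, 34, 75, 112, 81, 39, 18, 12, 12, 5, 8, 21, 43, 80, 130, 166, 167, 177]
710 [172, 179, 148, 94, 40, 10, 9, 8, 5, 8, 22, 41, 47, 39, 78, 112, 91, 53, 26, 13, 16, 12, 9, 12, 64, 118, 121, 131, 151, 170]
clip edges Y 99,126,152,188: [np.float64(94.2), np.float64(106.5), np.float64(120.7), np.float64(134.7)]
clip edges Y 99,126,152,188: [np.float64(95.9), np.float64(108.2), np.float64(122.4), np.float64(136.4)]
```

The needle sits about 5 mm short of the gap's middle by the scene camera and about 9 mm short by the wrist. I'll draw 6.5 mm more and check.

>>> {"fn": "step_arm", "kwargs": {"motion": "0 0 0 -3 0 0 1; 0 0 0 -3.5 0 0 1; 0 0 0 0 0 0 1"}}

```text
clock: 13.2
position: [479.3, 258.6, 29.7]
eef_rot: [[0.999, 0.039, 0.005], [0.039, -0.999, 0.001], [0.005, -0.0, -1.0]]
contact_force: [8.2, 0.4, -2.7]
grip_width: -0.001
```

Run:
```python
from station import status, read_camera
from h import *
np.set_printoptions(precision=1,suppress=True)
st=status.read_state(); print(st["clock"],st["position"],st["contact_force"])
c=get_calibration("scene"); ax=np.array([.9993,.0378]); o=np.array([518.6,259.])
w=get_calibration("wrist"); pw,dw=read_camera("wrist"); s,_=read_camera("scene"); a=cv2.imread("pics/scene0.png")
P=cloud(w,dw); r=[165+np.where(P[165:215,k,2]>33)[0].max()+.5 for k in range(190,225)]
print("yoke",onplane(w,207,np.median(r),52))
f=lambda x:cv2.resize(x[245:270,365:395],(450*4//5*1,300),interpolation=cv2.INTER_CUBIC)
cv2.imwrite("pics/s4.png",np.clip(2.*np.hstack([f(a),f(cv2.imread("pics/s3full.png")),]),0,255)); 
cv2.imwrite("pics/s4.png",np.clip(2.*np.hstack([cv2.imread("pics/s4.png")/2,f(s)]),0,255)[:, -800:])
# now vs. home difference: needle tail on rod (left of channel)
for nm,im in (("home",a),("prev",cv2.imread("pics/s3full.png")),("now",s)): print(nm,[int(x) for x in im[245:280,366].max(1)],[int(x) for x in im[245:280,381].max(1)])
```

```text
13.2 [479.3 258.6  29.7] [ 8.2  0.4 -2.7]
yoke [517.4 279.5  52. ]
home [122, 121, 124, 123, 119, 119, 124, 119, 118, 120, 119, 121, 121, 119, 124, 122, 120, 121, 122, 122, 122, 124, 121, 118, 122, 95, 56, 32, 106, 119, 125, 119, 124, 125, 124] [157, 160, 153, 159, 158, 74, 11, 14, 5, 19, 138, 130, 117, 64, 23, 14, 7, 17, 100, 113, 146, 155, 97, 136, 152, 124, 116, 82, 49, 47, 136, 154, 104, 72, 139]
prev [133, 128, 133, 132, 129, 130, 133, 131, 90, 52, 38, 114, 132, 131, 132, 132, 135, 132, 134, 134, 133, 133, 134, 135, 135, 133, 135, 132, 89, 61, 71, 87, 93, 94, 96] [171, 167, 163, 172, 168, 79, 13, 10, 5, 20, 47, 42, 113, 70, 20, 16, 12, 20, 112, 123, 156, 168, 107, 150, 166, 133, 127, 158, 167, 106, 150, 167, 164, 102, 152]
now [132, 131, 130, 129, 130, 134, 86, 52, 49, 114, 133, 130, 129, 132, 133, 132, 132, 132, 130, 132, 136, 136, 135, 134, 134, 98, 67, 59, 74, 88, 87, 91, 93, 93, 93] [170, 172, 167, 171, 165, 75, 14, 6, 43, 38, 114, 130, 88, 43, 17, 18, 12, 22, 108, 121, 159, 167, 107, 151, 167, 137, 127, 157, 163, 105, 153, 167, 162, 100, 150][ WARN:0@0.536] global loadsave.cpp:1063 imwrite_ Unsupported depth image for selected encoder is fallbacked to CV_8U.
```

View pics/s4.png

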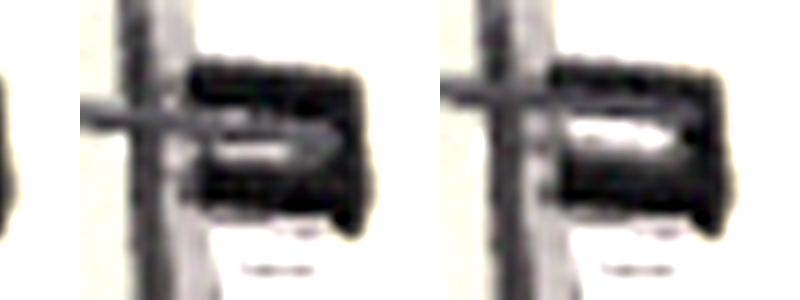

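View 10 shows the needle between the jaws. Allowing for parallax, the scene puts it about 1 mm past the middle and the wrist about 2.5 mm short, and the gap is good for ±6 mm. I'll hold for two seconds here.

>>> {"fn": "step_arm", "kwargs": {"motion": "0 0 0 0 0 0 1; 0 0 0 0 0 0 1; 0 0 0 0 0 0 1; 0 0 0 0 0 0 1; 0 0 0 0 0 0 1"}}

```text
clock: 13.92
position: [479.4, 258.6, 29.7]
eef_rot: [[0.999, 0.039, 0.005], [0.039, -0.999, 0.001], [0.005, -0.0, -1.0]]
contact_force: [8.0, 0.6, -2.8]
grip_width: -0.001
```

>>> {"fn": "step_arm", "kwargs": {"motion": "0 0 0 0 0 0 1; 0 0 0 0 0 0 1; 0 0 0 0 0 0 1; 0 0 0 0 0 0 1; 0 0 0 0 0 0 1"}}

```text
clock: 14.55
position: [479.4, 258.6, 29.7]
eef_rot: [[0.999, 0.039, 0.005], [0.039, -0.999, 0.001], [0.005, -0.0, -1.0]]
contact_force: [9.3, 1.3, -2.4]
grip_width: -0.0
```

>>> {"fn": "step_arm", "kwargs": {"motion": "0 0 0 0 0 0 1; 0 0 0 0 0 0 1; 0 0 0 0 0 0 1; 0 0 0 0 0 0 1; 0 0 0 0 0 0 1"}}

```text
clock: 15.18
position: [479.4, 258.6, 29.7]
eef_rot: [[0.999, 0.039, 0.005], [0.039, -0.999, 0.001], [0.005, -0.0, -1.0]]
contact_force: [9.6, 0.5, -3.2]
grip_width: 0.003
```

>>> {"fn": "step_arm", "kwargs": {"motion": "0 0 0 0 0 0 1; 0 0 0 2 0 0 1; 0 0 0 4 0 0 1; 0 0 0 4 0 0 1; 0 0 0 4 0 0 1"}}

```text
clock: 15.8
position: [493.0, 259.1, 29.7]
eef_rot: [[0.999, 0.039, 0.003], [0.039, -0.999, 0.0], [0.003, -0.0, -1.0]]
contact_force: [6.9, -0.4, -1.1]
grip_width: 0.005
```

>>> {"fn": "step_arm", "kwargs": {"motion": "0 0 0 4 0 0 1; 0 0 0 4 0 0 1; 0 0 0 4 0 0 1; 0 0 0 4 0 0 1; 0 0 0 4 0 0 1"}}

```text
clock: 16.42
position: [512.2, 259.9, 29.6]
eef_rot: [[0.999, 0.039, 0.001], [0.039, -0.999, 0.0], [0.001, -0.0, -1.0]]
contact_force: [5.4, -0.0, -0.1]
grip_width: 0.001
```

>>> {"fn": "step_arm", "kwargs": {"motion": "0 0 0 4 0 0 1; 0 0 0 3 0 0 1; 0 0 0 3 0 0 1; 0 0 0 2 0 0 1; 0 0 0 0 0 0 1"}}

```text
clock: 17.05
position: [524.0, 260.3, 29.6]
eef_rot: [[0.999, 0.039, 0.001], [0.039, -0.999, 0.0], [0.001, -0.0, -1.0]]
contact_force: [3.9, -0.2, 2.1]
grip_width: -0.006
```

>>> {"fn": "step_arm", "kwargs": {"motion": "0 0 0 2 0 0 1; 0 0 0 2 0 0 1; 0 0 0 1 0 0 1; 0 0 0 1 0 0 1; 0 0 0 1 0 0 1"}}

```text
clock: 17.68
position: [530.6, 260.6, 29.2]
eef_rot: [[0.999, 0.039, -0.0], [0.039, -0.999, -0.0], [-0.0, 0.0, -1.0]]
contact_force: [3.4, 0.5, 1.0]
grip_width: -0.0
```

>>> {"fn": "step_arm", "kwargs": {"motion": "0 0 0 1 0 0 1; 0 0 0 1 0 0 1; 0 0 0 1 0 0 1; 0 0 0 1 0 0 1; 0 0 0 1 0 0 1"}}

```text
clock: 18.3
position: [534.4, 260.4, 28.3]
eef_rot: [[0.999, 0.039, -0.003], [0.039, -0.999, -0.001], [-0.004, 0.001, -1.0]]
contact_force: [-0.7, -0.0, 0.7]
grip_width: 0.002
```

The force is now zero, so the slide is home and the finger is free. I'll centre in the opening and lift out.

>>> {"fn": "step_arm", "kwargs": {"motion": "0 0 0 6 0 0 1; 0 0 0 6 0 0 1; 0 0 0 0 0 0 1; 0 0 0 0 0 -15 1; 0 0 0 0 0 -25 1"}}

```text
clock: 18.92
position: [546.9, 261.0, 69.4]
eef_rot: [[0.999, 0.039, -0.002], [0.039, -0.999, -0.001], [-0.002, 0.001, -1.0]]
contact_force: [0.2, 0.6, 0.6]
grip_width: 0.0
```

>>> {"fn": "step_arm", "kwargs": {"motion": "0 0 0 0 0 -40 1; 0 0 0 0 0 -40 1; 0 0 0 0 0 -40 1; 0 0 0 -40 0 0 1; 0 0 0 -40 0 0 1"}}

```text
clock: 19.55
position: [467.4, 258.2, 191.5]
eef_rot: [[0.999, 0.039, 0.003], [0.039, -0.999, 0.001], [0.003, -0.001, -1.0]]
contact_force: [-1.0, 0.3, 0.4]
grip_width: 0.001
```

>>> {"fn": "step_arm", "kwargs": {"motion": "0 0 0 0 45 0 1; 0 0 0 0 45 0 1; 0 0 0 0 45 0 1; 0 0 0 0 45 0 1; 0 0 0 0 0 0 1"}}

```text
clock: 20.18
position: [474.9, 75.8, 190.7]
eef_rot: [[0.999, 0.034, 0.002], [0.034, -0.999, -0.001], [0.002, 0.001, -1.0]]
contact_force: [0.1, 0.5, -0.3]
grip_width: -0.001
```

Run:
```python
from station import status, read_camera
from h import *
st=status.read_state(); print(st["clock"],st["position"],st["contact_force"])
s,_=read_camera("scene"); t,_=read_camera("top"); a=cv2.imread("pics/scene0.png")
print("home",[int(x) for x in a[266:278,366].max(1)]); print("now ",[int(x) for x in s[266:278,366].max(1)])
cv2.imwrite("pics/end.png",np.hstack([cv2.resize(s,(400,300)),cv2.resize(t,(400,300))]))
```

```text
20.175 [474.91959262  75.84820236 190.6865273 ] [ 0.14608195  0.5394531  -0.2547567 ]
home [124, 121, 118, 122, 95, 56, 32, 106, 119, 125, 119, 124]
now  [124, 124, 122, 123, 93, 58, 35, 106, 125, 126, 124, 126]
```

View pics/end.png

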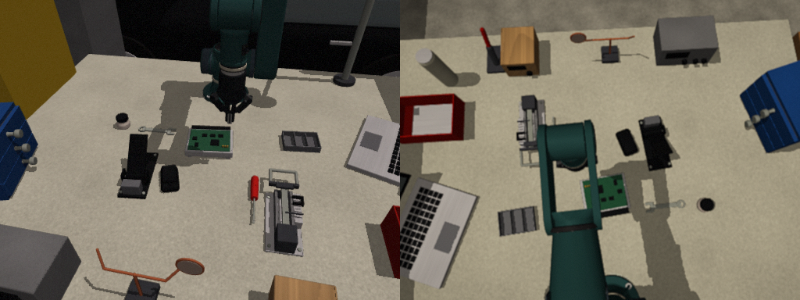

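The final view shows the pedal up, the needle on the same pixels as at the start, the loose items undisturbed and the arm clear. I'll hand the job in.

```bash
python3 -c "
from station import robot; print(robot.sign_off())"
```

```text
the job is handed in; nothing more can be done
None
```

I did both jobs in the order asked and handed in at about 20 s on the robot's clock; sign-off gives no verdict.

- **Pedal:** I pressed it to its stop with the shut fingers. There the motion stalled and the force rose from 10 N to about 21 N. I held it for about 1.2 s and released it. The scene picture afterwards matches the one from the start.
- **Travel gauge:** I hooked the bar and drew the slide out about 55 mm, with the needle in the clip's gap, and held it for about 2.1 s. I then eased it back at no more than about 32 mm/s until the force fell to zero. The needle is back on the same pixels as at the start.
- **Bystanders:** in the last pictures none of the loose items appears to have moved, and the arm stands clear, touching nothing.

**Checks that disagreed:**
- **Needle in the gap:** the scene camera put it about 1 mm past the middle and the wrist camera about 2.5 mm short. Both are inside the roughly ±6 mm the gap allows. A coarse reading from the first top view suggested about 5 mm short, near that limit.
- **Travel drawn:** tool position gave about 52 mm, against about 55 mm from the cameras.

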